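# Turn over the coated test plates and set them on the warming stand

### The job

The test plates lie blue coated side down and must dry coated side up. Click the warming stand's toggle switch off first; then turn every plate over by letting it drop onto the lip of the flip ramp, so that it lands blue side up on the mat (not by turning it in the gripper), and set it blue side up, flat in an orange outline of its own on the sloping stand. When all plates are in place, click the switch back on, and leave the rack, bottle and jar where they are.

Things in the scene. Friction and masses are not known exactly. Their poses are not given: they have to be found in the camera images.
- ramp: Fixed flip ramp: aluminium sheet 120 mm wide on a blue block; its free lower edge is the yellow lip. Origin on the bench, z up. Lip along the ramp's y at x = +30 mm; from it the sheet rises 35 degrees towards +x, 75 mm long, top 130 mm high. Below the lip the block's face is 10 mm farther back. In front (-x, towards the robot) lies a flat black landing mat, 150 x 150 mm, from x = -120 to +30 mm.
- ramp_lip (a point): Middle of the lip's top edge, 85 mm above the bench; axes as the ramp's. A plate let go flat with its underside 25 to 50 mm above the lip, long side along the ramp's x, only its last 5 to 15 mm (+x end) over the lip and the rest over the mat, tips over and lands upside down, its centre mostly 40 to 75 mm in front (-x) of the lip.
- stand: Fixed warming stand: dark steel board 100 x 300 mm on legs, sloping 20 degrees: low edge to -x (towards the robot), y along the board; upward normal (-sin 20, 0, cos 20). Origin on the bench below the board's middle, whose top is 60 mm up. A steel ledge stands 5 mm proud along the low edge. Three orange outlines, 52 x 66 mm, mark the places, 95 mm apart along y.
- pad1 (a point): Place 1 on the stand: where the centre of a plate lies when the plate is flat on the board in the middle of the orange outline (5 mm above the board's face). A plate with its long side up the slope then clears the ledge by about 6 mm. Axes as the stand's (z up, not the board's normal).
- pad2 (a point): Place 2 on the stand: where the centre of a plate lies when the plate is flat on the board in the middle of the orange outline (5 mm above the board's face). A plate with its long side up the slope then clears the ledge by about 6 mm. Axes as the stand's (z up, not the board's normal).
- pad3 (a point): Place 3 on the stand: where the centre of a plate lies when the plate is flat on the board in the middle of the orange outline (5 mm above the board's face). A plate with its long side up the slope then clears the ledge by about 6 mm. Axes as the stand's (z up, not the board's normal).
- plate1_center (a point): Centre of a ceramic test plate, 60 (x) x 44 (y) x 10 mm (z), about 60 g. z points out of the bare terracotta face; the other face and the edges next to it are blue (the coating). Starts flat on the bench, terracotta face up; one of the three plates may be absent.
- plate2_center (a point): Centre of a ceramic test plate, 60 (x) x 44 (y) x 10 mm (z), about 60 g. z points out of the bare terracotta face; the other face and the edges next to it are blue (the coating). Starts flat on the bench, terracotta face up; one of the three plates may be absent.
- plate3_center (a point): Centre of a ceramic test plate, 60 (x) x 44 (y) x 10 mm (z), about 60 g. z points out of the bare terracotta face; the other face and the edges next to it are blue (the coating). Starts flat on the bench, terracotta face up; one of the three plates may be absent.
- toggle_base: Switch box, fixed, grey, 90 x 64 x 34 mm, origin on the bench under its middle, z up. The toggle lever comes out of the top, hinged about the box's y axis at 36 mm height over the origin; green dot on the box's +x end (on), black dot on its -x end (off).
- toggle (a joint): Toggle lever angle, rad: 0 = off, leaning 0.45 rad from upright towards the box's -x; 0.9 = on, leaning 0.45 rad towards +x. Upright (0.45) is the snap-over centre: it springs to whichever side it is past; about 3 N at the tip moves it. It starts on.
- toggle_tip (a point): Centre of the red ball, 18 mm across, at the lever's tip, 60 mm from the hinge; the lever is a steel rod 10 mm thick.
- tube_rack: Red tube rack 75 x 125 x 45 mm, loose, bystander; origin at its underside.
- media_bottle: Glass bottle with blue cap, 70 mm across, 150 mm tall, loose, bystander; origin at its underside.
- white_jar: White jar, 64 mm across, 85 mm tall, loose, bystander; origin at its underside.
There are look-alikes about, which are no part of the job. What is shaped like the part that bears plate3_center but green or turquoise is not meant.

How it is judged:
By the outcome, as a careful person would: the job done as asked, in the order asked, and still so for the second after the job is handed in, with the robot touching nothing.
Of plate1, plate2, plate3 only 2 to 3 are there at a start; the rules pass over those that are not, and their reading is None.
At some moment in a run one of plate1, plate2, plate3 may be knocked a few centimetres aside while the robot is not near it.
It also fails if it takes over 210 s, if anything falls off the work surface, if the arm or the gripper's body presses on something with over 40 N, if the wrist force passes 120 N, or if a joint passes its speed limit or range.

### The arm

A 6-joint arm with a two-finger parallel gripper is mounted at the origin on the work surface. World frame = base frame: x ahead of the robot, y to its left, z up, the work surface at z = 0. Lengths are in mm, angles in degrees, forces in N, time in s.
With the tool pointing down it reaches from about 275 to 850 mm from the base axis. Payload 5.2 kg.
Tool frame: the origin (TCP) lies midway between the tips of the shut fingers; the grasp point (between the pads) lies 19 mm behind it (env.grip_depth is the z of the grasp point in the tool frame, in mm); z points along the fingers, y is the line along which they close (so a half turn about z gives the same grasp; the last joint's range is limited). The gripper opens to 85 mm and grips with 20 to 120 N. Pads are 22 mm wide; open, the fingers measure 114 mm over their backs; the gripper's body (76 mm by 85 mm) begins 54 mm behind the grasp point. The pads swing forward as they close: fully open they stand 13 mm farther back than shut.
Start: joints at [-76.478, 14.817, 87.949, -0, 77.235, -11.62], TCP at [233.69, -497.89, 231.31] pointing down, gripper open.
Joint ranges: [-179.93, 179.93], [-52.35, 119.4], [10.71, 147.94], [-69.91, 249.91], [12.55, 155.21], [-178.61, 178.61]. Speed limits (degrees/s): [147.25, 147.25, 180, 180, 180, 180].

### API

Orientations are given as [roll, pitch, yaw] about the fixed x, y, z axes, in that order (R = Rz(yaw) Ry(pitch) Rx(roll)).
In Python, from rig import env gives the robot as it stands.
- The arm moves only by the tool arm_command, never from a script. Its argument "targets" is a list that holds one entry, the list of rows, each a list of 4 numbers: the shift along the world's x, y, z in m, then the turn about the world's z in rad. A call has 1 to 12 rows; each row shifts and turns the commanded pose from where the row before left it; what a row does not reach is not made up. A row lasts 1/8 s, in which the tool goes at most 62.5 mm and 10.7 degrees, less where a joint would pass 70% of its speed; a pose out of reach is approached as far as the arm can. A call is refused whole if a number of a shift passes 0.0625 or a number of a turn 0.188, either way. A call with a gripper value outside its range is refused whole. "hand" is the finger opening in m, from 0 to 0.0854, set as the call begins (left out, the last holds). The fingers move at their own pace and stop on an object; "force" is the grip in N (left out, the last holds). Time passes only in rows, so rows that do not move let the fingers close. It gives the time, the measured TCP pose, the force, the opening and the grip force at its end, in the units of the state.
- env.get_obs(): the state, without advancing time (a new reading comes with each control period).
- env.grab_frame(name): name is "side" or "top" or "wrist"; returns the picture (480x640x3 uint8, blue, green, red); there is no depth.
- env.get_calibration(name): a dict with "fov_y" (degrees; the focal length in pixels is half the picture's height over the tangent of half this angle, whatever the lens; pixels are square), "cx", "cy" (the principal point, pixels), "R" (3x3) and "t" (3): a world point X has camera coordinates R X + t. Camera axes: x right, y down, z forward; pixel columns grow to the right and rows downward; lengths in mm; the calibration is good to about 2 mm. A picture is of the moment at which its call begins: read the wrist's pose just before it. get_calibration takes no time and is no camera call; for the wrist camera it gives the pose at the moment of the call.
- env.finish_job(): hands the job in; it is judged then, once.
The state is a dict: "t": time; "qpos": joint angles; "joint_vel": joint speeds; "tau": joint torques, N m; "ee_pos": TCP position; "ee_rot": TCP orientation; "wrist_force": force on the tool from outside, world axes, zero at the start; "wrist_torque": the same for the moment, N m; "width": finger opening in mm; "grasp_force": force on a finger pad.
Only numpy, scipy, OpenCV 4.12 (cv2) and the standard library are available. Lean on these libraries where they do the work, as an engineer would, in place of code of your own. Each camera call takes 0.05 s, during which the arm holds its last target. There are 200 camera calls.

## Working session

There is one attempt and no reset: what is moved stays moved. The work goes in short steps, Python scripts to look and compute and a tool call to move; the robot and the scene stay as the last step left them, time stands still between calls to the robot, and variables do not carry over. Pictures are saved under pics/ and viewed, at most 14 in all, crops included, and the job is handed in when it is done.

Besides the shell and the picture viewer there is one more tool, called after "Request:" as name([rows], argument=value, ...), one row to a line, values as JSON. arm_command: Moves the arm, as the interface text tells. Its arguments: {"type":"object","properties":{"targets":{"type":"array","items":{"type":"array","items":{"type":"array","items":{"type":"number"}}}},"hand":{"type":"number"},"force":{"type":"number"}},"required":["targets"]}

```bash
ls; mkdir -p pics; python3 - <<'E'
from rig import env
import cv2
for n in ["top","side"]:
    c=env.get_calibration(n); print(n,c)
    cv2.imwrite(f"pics/{n}0.png",env.grab_frame(n))
print(env.get_obs(), env.grip_depth, env.get_calibration("wrist"))
E
```

```text
pics
top {'fov_y': 53.53830604797872, 'cx': 323.65833592517265, 'cy': 234.57479521942625, 'R': array([[ 0.0178972 , -0.99963563,  0.02020616],
       [-0.98912444, -0.02065259, -0.14562386],
       [ 0.14598811, -0.01738014, -0.98913366]]), 't': array([ -17.74497727,  537.62425048, 1388.04754106])}
side {'fov_y': 42.24821414285766, 'cx': 313.2404672761719, 'cy': 239.82762843610936, 'R': array([[-0.726119  , -0.68743191,  0.01373238],
       [-0.52254129,  0.53874766, -0.66083398],
       [ 0.44688008, -0.48701984, -0.75040647]]), 't': array([ 409.79329069,  337.60804904, 1340.79489084])}
{'t': 0.1, 'qpos': array([-7.64751027e+01,  1.48557083e+01,  8.80035707e+01, -1.28859760e-03,
        7.72372965e+01, -1.16202370e+01]), 'joint_vel': array([ 0.01433906, -0.01364463, -0.20284044,  0.02216099, -0.00233186,
        0.05802571]), 'tau': array([ 2.70396267e-03, -4.46971714e+01, -2.91242605e+01, -4.20733095e-04,
        6.08483038e-03, -3.20472088e-05]), 'ee_pos': array([ 233.59584489, -497.39890374,  230.56064291]), 'ee_rot': array([-1.79905151e+02, -1.82220792e-02,  2.51454049e+01]), 'wrist_force': array([-0.38356766,  0.28198275,  0.00222   ]), 'wrist_torque': array([-0.02978182,  0.02570368,  0.02539761]), 'grasp_force': 0.0, 'width': 85.44044059582087} -18.700000000000003 {'fov_y': 69.12114570853355, 'cx': 327.236433881733, 'cy': 243.41841616236508, 'R': array([[ 0.42517524, -0.90510888, -0.00198107],
       [-0.86500598, -0.40697925,  0.29348347],
       [-0.26644075, -0.12306827, -0.95596209]]), 't': array([-549.20530955,  -38.89757018,  380.24036476])}
```

View pics/top0.png

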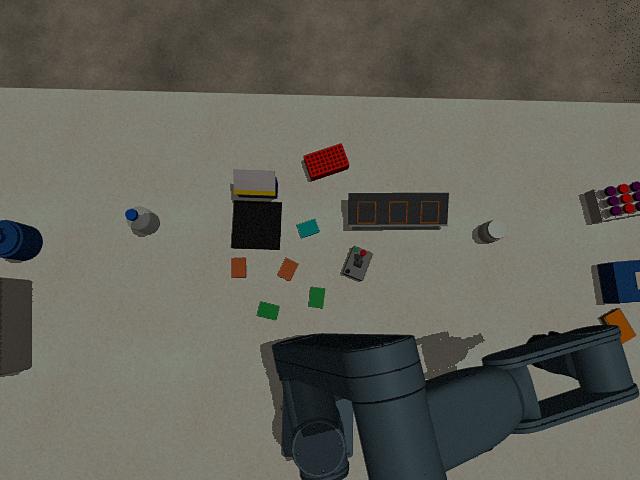

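View pics/side0.png

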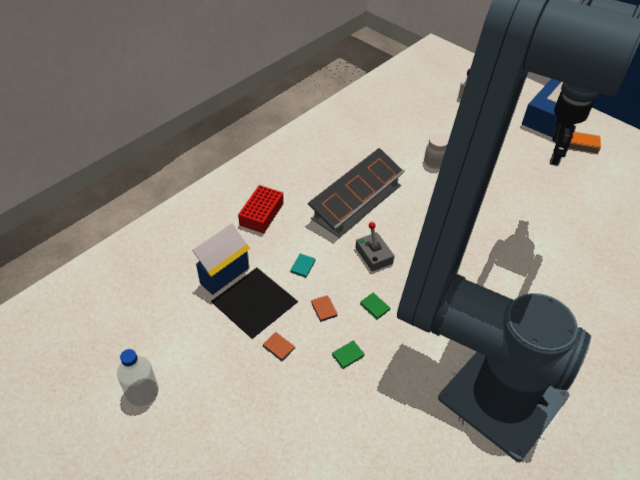

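The top view shows two terracotta plates, at (238,267) and (288,269). It also shows the ramp at (254,182), mat (256,225), stand (398,210), switch (357,263) with its red ball near (363,253), rack (326,161), bottle (142,220) and jar (490,231). The green and turquoise plates are decoys. The side view agrees; the ball is at (372,226).

```bash
cat > h.py <<'E'
from rig import env
import numpy as np, cv2
def grab(n,save=None):
    c=env.get_calibration(n); im=env.grab_frame(n)
    if save: cv2.imwrite(f"pics/{save}.png",im)
    return im,c
def f(c): return 240/np.tan(np.radians(c["fov_y"]/2))
def ray(c,px):
    px=np.asarray(px,float); d=np.array([(px[0]-c["cx"])/f(c),(px[1]-c["cy"])/f(c),1.])
    R=np.array(c["R"]); return -R.T@c["t"], R.T@d
def onz(c,px,z):
    o,d=ray(c,px); return o+d*(z-o[2])/d[2]
def onplane(c,px,p,n):
    o,d=ray(c,px); return o+d*(np.dot(np.subtract(p,o),n)/np.dot(d,n))
def proj(c,X):
    q=np.array(c["R"])@X+c["t"]; return np.array([c["cx"]+f(c)*q[0]/q[2],c["cy"]+f(c)*q[1]/q[2]])
def tri(c1,p1,c2,p2):
    o1,d1=ray(c1,p1);o2,d2=ray(c2,p2)
    s=np.linalg.lstsq(np.c_[d1,-d2],o2-o1,rcond=None)[0]
    a=o1+s[0]*d1;b=o2+s[1]*d2; return (a+b)/2,np.linalg.norm(a-b)
def hsv(im): return cv2.cvtColor(im,cv2.COLOR_BGR2HSV)
def blobs(im,lo,hi,amin=20):
    h=hsv(im); m=cv2.inRange(h,np.array(lo),np.array(hi))
    cs,_=cv2.findContours(m,cv2.RETR_EXTERNAL,cv2.CHAIN_APPROX_NONE)
    out=[]
    for k in cs:
        M=cv2.moments(k)
        if M["m00"]>=amin: out.append((M["m00"],np.array([M["m10"]/M["m00"],M["m01"]/M["m00"]]),k))
    return sorted(out,key=lambda o:-o[0])
def rect(c,k,z):
    P=np.array([onz(c,p[0],z)[:2] for p in k],np.float32); (ce,(w,h),a)=cv2.minAreaRect(P)
    if w<h: w,h,a=h,w,a+90
    return np.round(ce,1),round(w,1),round(h,1),round((a+90)%180-90,1)
E
python3 - <<'E'
from h import *
np.set_printoptions(precision=1,suppress=True)
im,c=grab("top"); s,cs=grab("side")
h=hsv(im)
for p in [(238,267),(288,269),(363,253),(256,225),(300,228),(316,297),(620,325),(270,193),(367,202)]: print(p,h[p[1],p[0]])
print("terra")
for a,p,k in blobs(im,(3,120,90),(14,255,255),40): print(a,p,rect(c,k,10))
print("side terra")
for a,p,k in blobs(s,(3,120,90),(14,255,255),40): print(a,p,onz(cs,p,8))
print("red top",[(a,p) for a,p,k in blobs(im,(0,150,60),(3,255,255),10)][:5], [(a,p) for a,p,k in blobs(im,(176,150,60),(180,255,255),10)][:5])
print("red side",[(a,p) for a,p,k in blobs(s,(0,150,60),(3,255,255),10)][:5])
print("mat");
for a,p,k in blobs(im,(0,0,0),(180,255,22),1200)[:3]: print(a,p,rect(c,k,0))
print("yellow")
for a,p,k in blobs(im,(20,150,90),(35,255,255),20)[:3]: print(a,p,rect(c,k,85))
print("stand")
for a,p,k in blobs(im,(0,0,30),(180,90,85),1500)[:4]: print(a,p,rect(c,k,60))
E
```

```text
(238, 267) [  9 196 116]
(288, 269) [ 10 186 114]
(363, 253) [  1 240 134]
(256, 225) [ 37 177  13]
(300, 228) [ 88 218  97]
(316, 297) [ 64 188  91]
(620, 325) [ 15 255 128]
(270, 193) [ 24 255 117]
(367, 202) [ 14 167  64]
terra
250.0 [238.1 267. ] (array([436.7, 249.3]), 57.7, 42.3, 2.4)
243.5 [287.3 268.8] (array([435.1, 100.3]), 58.1, 42.2, -25.1)
side terra
435.0 [336.9 206.4] [ 635.9 -169.8    8. ]
404.0 [278.4 345.3] [436.5 250.3   8. ]
399.5 [359.9 188. ] [ 638.  -268.9    8. ]
360.0 [381.5 170.5] [ 640.8 -368.4    8. ]
341.5 [323.7 307.4] [433.6 102.1   8. ]
292.5 [586.  139.5] [ 279.9 -916.9    8. ]
red top [(873.0, array([325.9, 160. ])), (116.5, array([628.2, 202.9])), (53.0, array([623.9, 188. ])), (19.0, array([362.7, 252.4]))] []
red side [(1274.5, array([260.5, 208.8])), (21.0, array([371.5, 225.1]))]
mat
2166.5 [256.4 224.9] (array([570.9, 200. ]), 149.3, 147.0, -1.0)
1420.0 [566.7 388.9] (array([ 129.9, -780.7]), 305.0, 155.9, -72.8)
1364.5 [338.5 341.7] (array([210.4, -71.3]), 421.9, 67.0, -89.0)
yellow
133.5 [254.3 192.3] (array([652.3, 200. ]), 117.8, 12.8, 89.0)
stand
20782.0 [493.6 407.1] (array([  48.3, -513.7]), 810.5, 262.6, -72.2)
15833.0 [210.5  47.4] (array([1122.7,  353.3]), 748.1, 316.4, -88.4)
15093.5 [461.3  50.3] (array([1141.6, -424.2]), 749.7, 340.0, -89.9)
5844.0 [307.3 424. ] (array([45.6, 19.9]), 405.2, 236.1, 10.6)
```

```bash
python3 - <<'E'
from h import *
np.set_printoptions(precision=1,suppress=True)
im,c=grab("top"); s,cs=grab("side")
print("ball",tri(c,(362.7,252.4),cs,(371.5,225.1)))
m=[]
for a,p,k in blobs(im,(8,100,40),(20,255,255),60):
    if 340<p[0]<450 and 180<p[1]<235: m.append((p,k)); 
m.sort(key=lambda o:o[0][0])
S=[p for a,p,k in blobs(s,(3,120,60),(20,255,255),100) if 300<p[0]<400 and p[1]<230]; S.sort(key=lambda p:p[0])
P=[]
for (p,k),q in zip(m,S):
    X,e=tri(c,p,cs,q); P.append(X); print("pad",p,q,X,e)
# dots & box
print("green dot",[(p,tri and onz(c,p,34)) for a,p,k in blobs(im,(45,100,30),(85,255,255),3) if 335<p[0]<380 and 235<p[1]<290])
print("black",[(a,p,onz(c,p,34)) for a,p,k in blobs(im,(0,0,0),(180,255,30),3) if 335<p[0]<380 and 240<p[1]<290])
h=hsv(im)
for a,p,k in blobs(im,(0,0,60),(180,40,200),100):
    if 335<p[0]<380 and 240<p[1]<290: print("box",a,p,rect(c,k,34))
cv2.imwrite("pics/box.png",cv2.resize(im[225:300,320:400],None,fx=7,fy=7,interpolation=cv2.INTER_CUBIC))
E
```

```text
ball (array([ 480.6, -120.3,   88.4]), np.float64(0.9187946393717054))
pad [366.1 212. ] [336.9 206.4] [ 606.  -132.9   56.4] 0.889713112361712
pad [397.8 211.9] [359.9 188. ] [ 608.4 -228.4   56. ] 1.11021576163996
pad [429.3 212.1] [381.5 170.5] [ 609.7 -322.4   57.7] 0.46225767598334155
green dot [(array([355.6, 249.6]), array([ 495.2, -104. ,   34. ]))]
black [(8.0, array([356.9, 265.3]), array([ 448.1, -108.3,   34. ])), (7.5, array([347.4, 270.6]), array([431.7, -80.2,  34. ])), (3.5, array([356.5, 258.3]), array([ 468.8, -107.1,   34. ]))]
```

View pics/box.png

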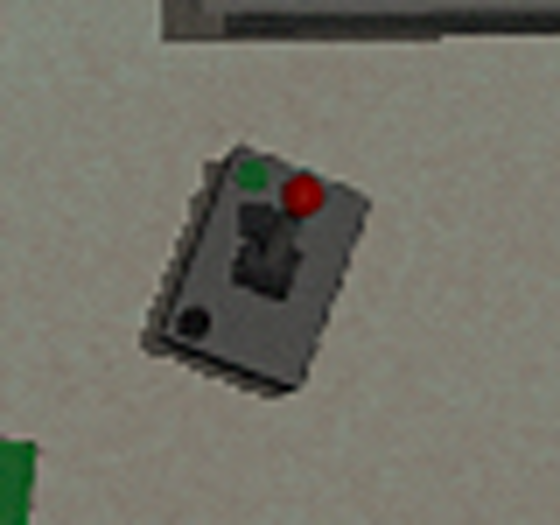

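The crop shows the lever leaning to the green (on) end, with the green dot upper-left at crop (250,175), the black dot at (193,322) and the ball at (302,195). Next I move beyond the ball with the fingers shut.

Request:
arm_command([
  [[0.028,0.036,0,-0.08],[0.028,0.036,0,-0.08],[0.028,0.036,0,-0.08],[0.028,0.036,0,-0.08],[0.028,0.036,0,-0.08],[0.028,0.036,0,-0.08],[0.028,0.036,0,-0.08],[0.028,0.036,0,-0.08],[0.028,0.036,0,-0.08],[0.031,0.039,0,-0.08],[0,0,0,0],[0,0,0,0]],
], hand=0, force=30)

```text
t: 1.8
ee_pos: [516.4, -134.9, 231.1]
ee_rot: [180.0, 0.0, -20.6]
wrist_force: [0.5, -0.6, -0.4]
width: -0.3
grasp_force: 0.0
```

```bash
python3 - <<'E'
from h import *
np.set_printoptions(precision=1,suppress=True)
im,c=grab("top","top1"); s,cs=grab("side"); w,cw=grab("wrist","w1")
print("top",[(a,p,rect(c,k,10)) for a,p,k in blobs(im,(3,120,60),(14,255,255),60)])
print("side",[(a,p,onz(cs,p,8)) for a,p,k in blobs(s,(3,120,60),(14,255,255),60)])
print("ball w",[(a,p,onz(cw,p,90)) for a,p,k in blobs(w,(0,150,60),(3,255,255),60)])
cv2.imwrite("pics/m1.png",np.hstack([cv2.resize(x,(400,300)) for x in (im,w)]))
E
```

```text
top [(257.0, array([237.9, 267.2]), (array([436.6, 249.2]), 57.9, 42.3, 2.4)), (163.0, array([286. , 268.9]), (array([435.1, 100.3]), 58.2, 42.1, -24.9))]
side [(435.0, array([336.9, 206.4]), array([ 635.9, -169.8,    8. ])), (406.5, array([278.3, 345.4]), array([436.4, 250.6,   8. ])), (399.5, array([359.9, 188. ]), array([ 638. , -268.9,    8. ])), (343.5, array([323.8, 307.4]), array([433.5, 102. ,   8. ])), (335.5, array([584. , 139.2]), array([ 284.9, -914.2,    8. ]))]
ball w [(7824.0, array([78.6, 30.3]), array([717.2, -21. ,  90. ]))]
```

View pics/m1.png

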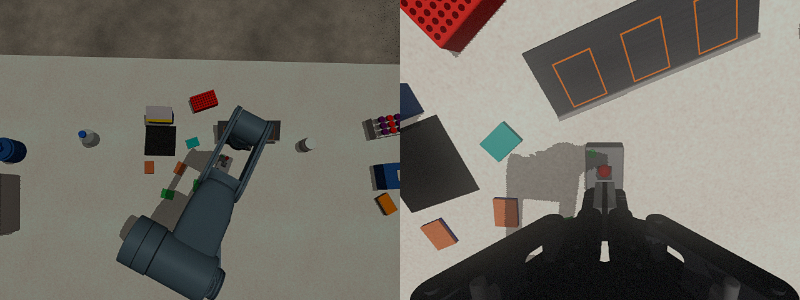

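Request:
arm_command([
  [[0,0,-0.03,0],[0,0,-0.03,0],[0,0,-0.03,0],[0,0,-0.03,0],[0,0,-0.03,0],[0,0,0,0]],
])

```text
t: 2.7
ee_pos: [514.5, -135.1, 79.4]
ee_rot: [-180.0, 0.3, -20.8]
wrist_force: [0.4, -0.5, -0.6]
width: -0.1
grasp_force: 0.0
```

The combined picture shows only the two known terracotta plates and no third. In the wrist view the ball is at mini-picture (604,172), in front of the fingers. Now I push the lever towards off.

Request:
arm_command([
  [[-0.0085,0.0032,0,0],[-0.0085,0.0032,0,0],[-0.0085,0.0032,0,0],[-0.0085,0.0032,0,0],[-0.0085,0.0032,0,0],[-0.0085,0.0032,0,0],[0,0,0,0]],
])

```text
t: 3.58
ee_pos: [464.0, -114.8, 80.9]
ee_rot: [-180.0, 0.1, -20.7]
wrist_force: [0.6, 0.2, 0.1]
width: 0.2
grasp_force: 0.0
```

Request:
arm_command([
  [[0.01,-0.004,0.01,0],[0.01,-0.004,0.05,0],[0,0,0.06,0],[0,0,0.05,0],[0,0,0,0]],
])

```text
t: 4.2
ee_pos: [488.9, -125.2, 256.7]
ee_rot: [179.9, -0.6, -20.7]
wrist_force: [-0.3, -0.2, -0.0]
width: -0.5
grasp_force: 0.0
```

```bash
python3 - <<'E'
from h import *
np.set_printoptions(precision=1,suppress=True)
im,c=grab("top"); s,cs=grab("side"); w,cw=grab("wrist","w2")
B=[(a,p) for a,p,k in blobs(s,(0,150,60),(3,255,255),10)]
print(B)
W=[(a,p) for a,p,k in blobs(w,(0,150,60),(3,255,255),60)]; print(W)
for X in ((431.8,-101.9,90),(480.6,-120.3,90)): print(proj(cs,np.array(X)),proj(c,np.array(X)),proj(cw,np.array(X)))
E
```

```text
[(1272.5, array([260.5, 208.8])), (23.5, array([381.7, 239.3]))]
[(2837.0, array([89. , 18.3])), (150.0, array([327., 285.]))]
[381.9 238.8] [356.3 269.3] [325.4 283.7]
[371.4 224.6] [362.8 252.5] [325.2 230.6]
```

The switch is off: the ball is now at side-view (382,239), the predicted off position. Next is plate B.

Request:
arm_command([
  [[-0.0108,0.0452,-0.02,-0.015],[-0.0108,0.0452,-0.02,-0.015],[-0.0108,0.0452,-0.02,-0.015],[-0.0108,0.0452,-0.02,-0.015],[-0.0108,0.0452,-0.02,-0.015],[0,0,0,0],[0,0,0,0]],
], hand=0.0854)

```text
t: 5.22
ee_pos: [431.5, 102.1, 150.6]
ee_rot: [179.9, 0.1, -24.9]
wrist_force: [0.4, 0.4, 0.5]
width: 85.6
grasp_force: 0.0
```

```bash
python3 - <<'E'
from h import *
np.set_printoptions(precision=1,suppress=True)
w,cw=grab("wrist","w3")
print(env.get_obs()["ee_pos"], env.get_obs()["ee_rot"])
for a,p,k in blobs(w,(3,120,40),(14,255,255),300): print(a,p,rect(cw,k,10))
print("yellow",[(p,rect(cw,k,85)) for a,p,k in blobs(w,(20,150,60),(35,255,255),100)])
E
```

```text
[432.1 101.6 151.1] [180.   0. -25.]
3249.0 [328.3 222. ] (array([433.8,  98.9]), 58.8, 43.1, -24.7)
2767.5 [174.6 288.3] (array([436.7, 246.6]), 59.5, 45.4, 3.2)
yellow []
```

View pics/w3.png

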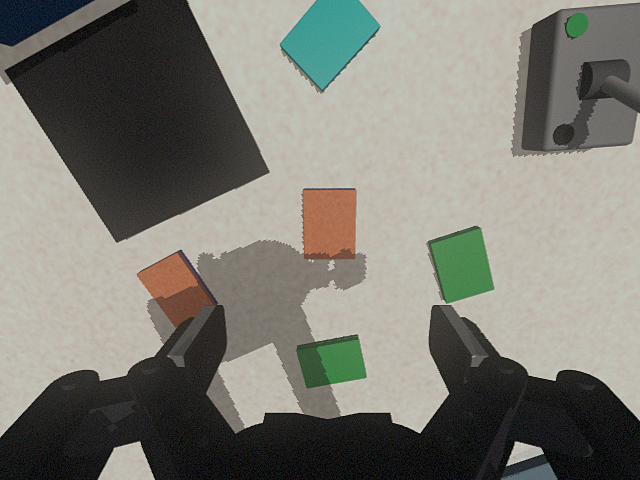

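The wrist view shows plate B at (328,222), square to the gripper, and plate A at (175,288). I descend and grip B.

Request:
arm_command([
  [[0.0025,-0.0018,-0.03,0],[0,0,-0.04,0],[0,0,-0.04,0],[0,0,-0.03,0],[0,0,-0.0103,0],[0,0,0,0],[0,0,0,0]],
], hand=0.065)

```text
t: 6.15
ee_pos: [435.4, 100.2, 2.1]
ee_rot: [-179.9, -0.1, -25.0]
wrist_force: [0.1, 0.4, 0.7]
width: 65.2
grasp_force: 0.0
```

Request:
arm_command([
  [[0,0,0,0],[0,0,0,0],[0,0,0,0],[0,0,0,0]],
], hand=0.03, force=40)

```text
t: 6.65
ee_pos: [435.1, 100.5, 2.3]
ee_rot: [-180.0, -0.1, -25.0]
wrist_force: [-2.2, -1.5, 7.7]
width: 42.1
grasp_force: 39.9
```

Request:
arm_command([
  [[0,0,0.04,0],[0,0,0.06,0],[0.0318,0.0166,0.02,0.07],[0.0318,0.0166,0.02,0.07],[0.0318,0.0166,0,0.07],[0.0318,0.0166,0,0.07],[0.0318,0.0166,0,0.07],[0.0318,0.0166,0,0.07],[0,0,0,0],[0,0,0,0]],
])

```text
t: 7.9
ee_pos: [624.0, 200.0, 140.8]
ee_rot: [180.0, 0.1, -0.9]
wrist_force: [-0.4, -0.5, -0.7]
width: 42.7
grasp_force: 41.8
```

```bash
python3 - <<'E'
from h import *
np.set_printoptions(precision=1,suppress=True)
print(env.get_obs()["ee_pos"], env.get_obs()["ee_rot"],env.get_obs()["width"])
w,cw=grab("wrist","w4")
for a,p,k in blobs(w,(3,120,40),(14,255,255),300): print(a,p,rect(cw,k,150))
print("yellow",[(p,rect(cw,k,85)) for a,p,k in blobs(w,(20,150,60),(35,255,255),100)])
E
```

```text
[624.  200.  140.8] [180.    0.1  -0.9] 42.68488662075451
12401.0 [327.2 311.2] (array([624.7, 199.7]), 60.0, 43.6, -0.9)
979.5 [555.9  89.8] (array([715.4, 116.5]), 22.8, 13.0, 20.8)
777.5 [284.  401.2] (array([580.1, 220.7]), 17.2, 13.8, -87.6)
306.0 [539.6  35.9] (array([728.9, 124.9]), 19.0, 10.0, 54.7)
yellow [(array([330.5, 224.4]), (array([649. , 197.7]), 125.1, 9.1, 89.1))]
```

View pics/w4.png

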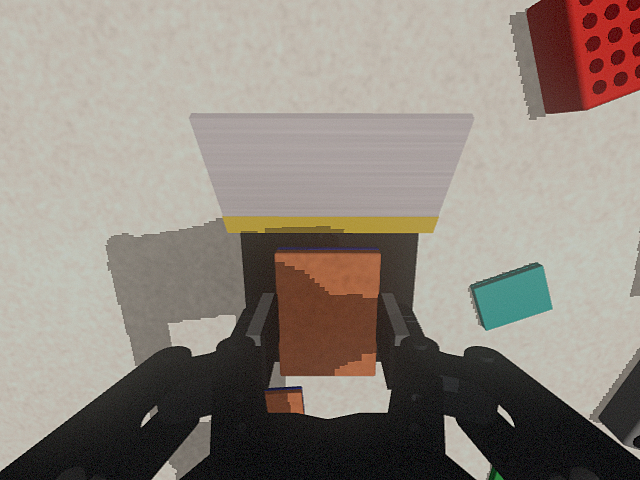

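The plate is held centred at (327,311), yaw −0.9°. The lip's front edge is at row 233, x≈645. I lower it and let go.

Request:
arm_command([
  [[0.001,0,-0.018,0],[0,0,0,0],[0,0,0,0],[0,0,0,0]],
])

```text
t: 8.45
ee_pos: [626.2, 200.1, 123.3]
ee_rot: [-180.0, -0.0, -0.9]
wrist_force: [-1.3, -0.2, -0.6]
width: 42.5
grasp_force: 41.8
```

Request:
arm_command([
  [[0,0,0,0],[0,0,0,0],[0,0,0,0],[0,0,0,0],[0,0,0,0],[0,0,0,0]],
], hand=0.0854)

```text
t: 9.2
ee_pos: [626.0, 200.1, 123.0]
ee_rot: [-180.0, 0.0, -0.9]
wrist_force: [-0.8, 0.1, -0.7]
width: 85.1
grasp_force: 0.0
```

Request:
arm_command([
  [[-0.01,0,0.06,0],[-0.02,0,0.06,0],[-0.02,0,0,0],[0,0,0,0],[0,0,0,0]],
])

```text
t: 9.82
ee_pos: [576.3, 200.0, 241.5]
ee_rot: [180.0, 0.1, -0.9]
wrist_force: [1.0, -0.2, -0.4]
width: 85.2
grasp_force: 0.0
```

```bash
python3 - <<'E'
from h import *
np.set_printoptions(precision=1,suppress=True)
print(env.get_obs()["ee_pos"], env.get_obs()["ee_rot"],env.get_obs()["width"])
w,cw=grab("wrist","w5")
for a,p,k in blobs(w,(3,120,40),(14,255,255),300): print("terra",a,p,rect(cw,k,10))
for a,p,k in blobs(w,(100,80,40),(135,255,255),300): print("blue",a,p,rect(cw,k,10))
E
```

```text
[576.3 200.  241.5] [180.    0.1  -0.9] 85.16117570286168
terra 1486.5 [289.6 321.1] (array([437.4, 247.5]), 60.9, 43.1, 3.0)
terra 628.5 [496.3  40.7] (array([741.7,  35.6]), 57.9, 21.9, 20.2)
blue 2206.0 [326.1 195.4] (array([588.9, 200.7]), 59.7, 44.6, -0.9)
```

View pics/w5.png

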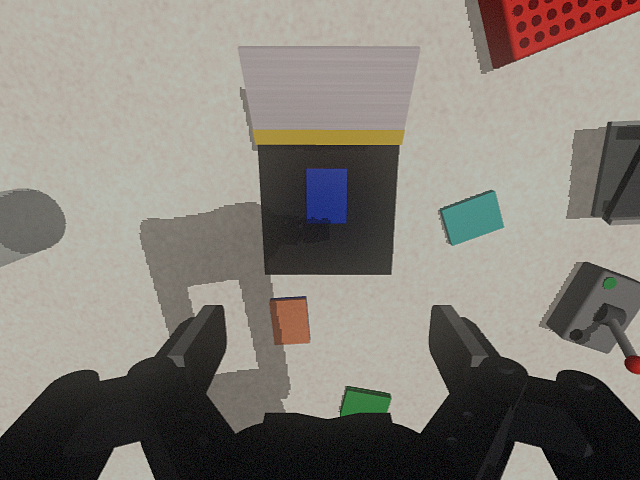

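The plate landed blue side up on the mat at (326,195), i.e. world (589,201), yaw −0.9°. I pick it up with a slightly higher grip.

Request:
arm_command([
  [[0.0127,0.0005,-0.05,0],[0,0,-0.06,0],[0,0,-0.06,0],[0,0,-0.05,0],[0,0,-0.019,0],[0,0,0,0],[0,0,0,0]],
], hand=0.065)

```text
t: 10.75
ee_pos: [590.8, 200.9, 5.3]
ee_rot: [-180.0, -0.2, -0.9]
wrist_force: [-0.2, -0.9, -0.5]
width: 65.0
grasp_force: 0.0
```

Request:
arm_command([
  [[0,0,0,0],[0,0,0,0],[0,0,0,0],[0,0,0,0]],
], hand=0.03, force=28)

```text
t: 11.25
ee_pos: [590.5, 200.9, 5.8]
ee_rot: [-180.0, -0.2, -0.9]
wrist_force: [-0.8, -0.8, 5.3]
width: 42.2
grasp_force: 27.8
```

Request:
arm_command([
  [[0,0,0.03,0],[0,0,0.06,0],[0,0,0.06,0],[0.002,-0.0477,0,0.004],[0.002,-0.0477,0,0.004],[0.002,-0.0477,0,0.004],[0.002,-0.0477,0,0.004],[0.002,-0.0477,0,0.004],[0.002,-0.0477,0,0.004],[0.002,-0.0477,0,0.004],[0.001,-0.0477,0,0.004],[0.001,-0.0477,0,0.003]],
])

```text
t: 12.75
ee_pos: [605.0, -230.3, 154.6]
ee_rot: [179.9, -0.1, 1.1]
wrist_force: [-0.3, 0.1, -0.9]
width: 42.6
grasp_force: 28.7
```

Request:
arm_command([
  [[0,0,0,0],[0,0,0,0]],
])

```text
t: 13.0
ee_pos: [604.8, -228.4, 153.9]
ee_rot: [-180.0, -0.0, 1.0]
wrist_force: [0.5, 0.3, -0.1]
width: 42.3
grasp_force: 28.8
```

```bash
python3 - <<'E'
from h import *
np.set_printoptions(precision=1,suppress=True)
o=env.get_obs();print(o["ee_pos"], o["ee_rot"],o["width"])
w,cw=grab("wrist","w6")
n=np.array([-np.sin(np.radians(20)),0,np.cos(np.radians(20))]); P=np.array([608.4,-228.4,56.5])
for a,p,k in blobs(w,(5,110,30),(22,255,255),800): print("outl",a,p,onplane(cw,p,P,n))
for a,p,k in blobs(w,(100,80,30),(135,255,255),800): print("blue",a,p,rect(cw,k,o["ee_pos"][2]+4))
E
```

```text
[ 604.8 -228.4  153.9] [-180.   -0.    1.] 42.3026480614317
outl 5581.0 [462.2 237.9] [ 611.7 -325.    57.7]
outl 5514.0 [195.2 239.5] [ 606.4 -133.2   55.8]
outl 3608.5 [328.4 225.8] [ 619.6 -229.1   60.6]
blue 11688.5 [327.1 309.8] (array([ 603.4, -228.6]), 60.5, 44.1, 0.8)
```

View pics/w6.png

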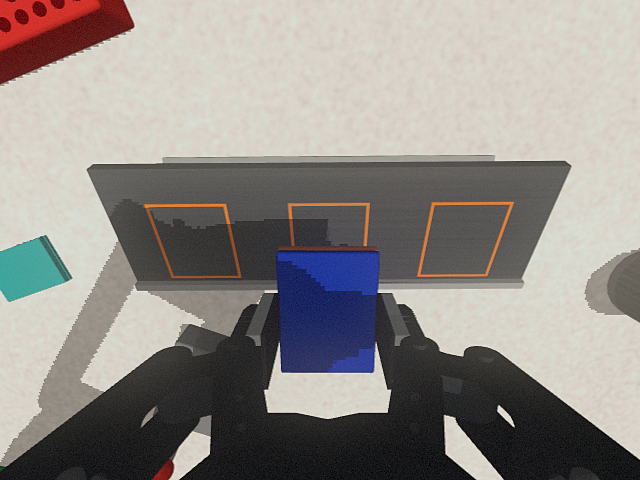

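Outlines 1 and 3 are at (195,240) and (462,238). The blue plate is held level at (327,310) just in front of outline 2. I approach the board.

Request:
arm_command([
  [[0.0032,-0.0006,-0.02,0.005],[0,0,-0.03,0],[0,0,-0.025,0],[0,0,0,0],[0,0,0,0]],
])

```text
t: 13.68
ee_pos: [608.5, -228.7, 78.5]
ee_rot: [180.0, -0.0, 1.4]
wrist_force: [0.9, -0.0, -1.1]
width: 42.5
grasp_force: 28.8
```

Request:
arm_command([
  [[0,0,-0.003,0],[0,0,-0.003,0],[0,0,-0.003,0],[0,0,0,0]],
])

```text
t: 14.18
ee_pos: [608.0, -229.6, 70.5]
ee_rot: [180.0, -0.0, 1.4]
wrist_force: [-3.6, 0.6, 7.0]
width: 42.2
grasp_force: 30.7
```

Request:
arm_command([
  [[0,0,-0.002,0],[0,0,-0.002,0],[0,0,0,0]],
])

```text
t: 14.55
ee_pos: [607.6, -229.6, 66.7]
ee_rot: [180.0, 0.0, 1.4]
wrist_force: [-5.0, 0.2, 7.8]
width: 42.2
grasp_force: 33.3
```

Request:
arm_command([
  [[0,0,-0.002,0],[0,0,-0.0015,0],[0,0,0,0]],
])

```text
t: 14.92
ee_pos: [607.5, -229.6, 63.3]
ee_rot: [180.0, 0.0, 1.4]
wrist_force: [-6.2, 1.1, 8.7]
width: 42.6
grasp_force: 35.5
```

Still pivoting smoothly. I release and back off upward.

Request:
arm_command([
  [[0,0,0,0],[0,0,0,0],[0,0,0,0],[0,0,0,0]],
], hand=0.0854)

```text
t: 15.42
ee_pos: [608.1, -229.2, 61.6]
ee_rot: [-180.0, 0.0, 1.4]
wrist_force: [0.3, -0.9, -0.2]
width: 85.7
grasp_force: 0.0
```

Request:
arm_command([
  [[0,0,0.02,0],[0,0,0.06,0],[-0.03,0,0.06,0],[-0.03,0,0.05,0],[0,0,0,0],[0,0,0,0]],
])

```text
t: 16.18
ee_pos: [550.1, -229.2, 247.5]
ee_rot: [-180.0, -0.0, 1.4]
wrist_force: [0.4, -0.5, -0.3]
width: 85.0
grasp_force: 0.0
```

```bash
python3 - <<'E'
from h import *
np.set_printoptions(precision=1,suppress=True)
o=env.get_obs();print(o["ee_pos"], o["ee_rot"],o["width"])
w,cw=grab("wrist","w7"); im,c=grab("top"); s,cs=grab("side")
n=np.array([-np.sin(np.radians(20)),0,np.cos(np.radians(20))]); P=np.array([609,-229,56.7])
for a,p,k in blobs(w,(5,110,30),(22,255,255),800): print("outl",a,p,onplane(cw,p,P,n))
for a,p,k in blobs(w,(100,80,30),(135,255,255),800): print("blue",a,p,onplane(cw,p,P+10*n,n), rect(cw,k,65))
for a,p,k in blobs(im,(3,120,90),(14,255,255),60): print("top terra",a,p,rect(c,k,10))
for a,p,k in blobs(s,(3,120,90),(14,255,255),150): print("side terra",a,p,onz(cs,p,8))
cv2.imwrite("pics/w7c.png",np.vstack([w[60:330],cv2.resize(s[140:240,290:450],(640,400))[60:360]]))
E
```

```text
[ 550.1 -229.2  247.5] [-180.    -0.     1.4] 85.0428179782177
outl 3908.5 [225.9 153.9] [ 606.8 -133.6   55.9]
outl 3893.5 [431.7 153.8] [ 611.5 -324.8   57.6]
blue 2998.0 [329.1 155.4] [ 608.3 -229.7   67.1] (array([ 607. , -229.9]), 54.7, 45.6, 1.4)
top terra 251.0 [238.  267.1] (array([436.7, 249.3]), 57.7, 42.3, 2.4)
side terra 435.0 [336.9 206.4] [ 635.9 -169.8    8. ]
side terra 406.5 [278.3 345.4] [436.4 250.5   8. ]
side terra 360.0 [381.5 170.5] [ 640.8 -368.4    8. ]
side terra 329.5 [584.3 139.2] [ 284.2 -914.8    8. ]
```

View pics/w7c.png

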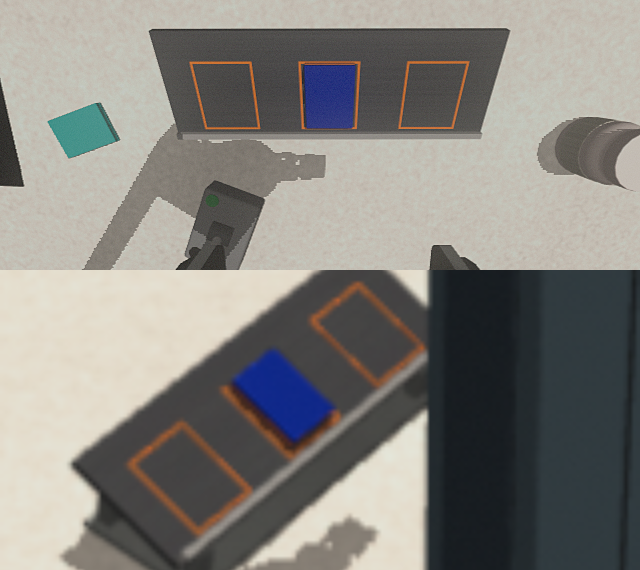

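Plate B lies flat inside outline 2, at (329,95) in the crop. Now plate A.

Request:
arm_command([
  [[-0.0113,0.0478,-0.0097,0.002],[-0.0113,0.0478,-0.0097,0.002],[-0.0113,0.0478,-0.0097,0.002],[-0.0113,0.0478,-0.0097,0.002],[-0.0113,0.0478,-0.0097,0.002],[-0.0113,0.0478,-0.0097,0.002],[-0.0113,0.0478,-0.0097,0.002],[-0.0113,0.0478,-0.0097,0.002],[-0.0113,0.0478,-0.0097,0.002],[-0.0113,0.0478,-0.0097,0.002],[0,0,0,0],[0,0,0,0]],
], hand=0.065)

```text
t: 17.82
ee_pos: [436.9, 248.5, 149.8]
ee_rot: [179.9, 0.1, 2.6]
wrist_force: [0.1, 0.1, -0.2]
width: 65.0
grasp_force: 0.0
```

```bash
python3 - <<'E'
from h import *
np.set_printoptions(precision=1,suppress=True)
o=env.get_obs();print(o["ee_pos"], o["ee_rot"],o["width"])
w,cw=grab("wrist","w8")
for a,p,k in blobs(w,(3,120,40),(14,255,255),300): print("terra",a,p,rect(cw,k,10))
E
```

```text
[436.9 248.5 149.8] [179.9   0.1   2.6] 65.00504869372634
terra 2174.0 [328.5 218.1] (array([436.9, 247.8]), 58.9, 43.0, 2.6)
```

Request:
arm_command([
  [[0,0,-0.03,0],[0,0,-0.04,0],[0,0,-0.04,0],[0,0,-0.03,0],[0,0,-0.0085,0],[0,0,0,0],[0,0,0,0]],
])

```text
t: 18.75
ee_pos: [438.4, 248.7, 3.5]
ee_rot: [-180.0, -0.1, 2.5]
wrist_force: [-0.4, 0.0, 1.1]
width: 64.9
grasp_force: 0.0
```

Request:
arm_command([
  [[0,0,0,0],[0,0,0,0],[0,0,0,0],[0,0,0,0]],
], hand=0.03, force=40)

```text
t: 19.25
ee_pos: [438.0, 249.0, 3.6]
ee_rot: [-180.0, -0.1, 2.5]
wrist_force: [-1.4, -1.2, 7.0]
width: 42.7
grasp_force: 39.9
```

Request:
arm_command([
  [[0,0,0.04,0],[0,0,0.06,0],[0.0314,-0.0082,0.02,-0.01],[0.0314,-0.0082,0.019,-0.01],[0.0314,-0.0082,0,-0.01],[0.0314,-0.0082,0,-0.01],[0.0314,-0.0082,0,-0.01],[0.0314,-0.0082,0,-0.01],[0,0,0,0],[0,0,0,0]],
])

```text
t: 20.5
ee_pos: [624.7, 199.7, 141.1]
ee_rot: [-180.0, 0.1, -0.9]
wrist_force: [0.0, -0.1, -0.2]
width: 42.3
grasp_force: 41.4
```

```bash
python3 - <<'E'
from h import *
np.set_printoptions(precision=1,suppress=True)
o=env.get_obs();print(o["ee_pos"], o["ee_rot"],o["width"])
w,cw=grab("wrist","w9")
for a,p,k in blobs(w,(3,120,40),(14,255,255),3000): print("terra",a,p,rect(cw,k,o["ee_pos"][2]+8.5))
print("yellow",[(p,rect(cw,k,85)) for a,p,k in blobs(w,(20,150,60),(35,255,255),100)])
E
```

```text
[624.7 199.7 141.1] [-180.     0.1   -0.9] 42.27317844273995
terra 12104.0 [327.3 311.4] (array([624.8, 199.4]), 59.9, 43.5, -1.0)
yellow [(array([330.6, 225.3]), (array([649. , 197.4]), 125.4, 9.1, 89.1))]
```

Same pose as last time, so I repeat the drop.

Request:
arm_command([
  [[0.001,0,-0.017,0],[0,0,0,0],[0,0,0,0],[0,0,0,0]],
])

```text
t: 21.05
ee_pos: [626.7, 199.6, 124.5]
ee_rot: [-180.0, -0.0, -0.9]
wrist_force: [-1.1, 1.0, -0.1]
width: 42.4
grasp_force: 41.4
```

Request:
arm_command([
  [[0,0,0,0],[0,0,0,0],[0,0,0,0],[0,0,0,0],[0,0,0,0],[0,0,0,0]],
], hand=0.0854)

```text
t: 21.8
ee_pos: [626.6, 199.5, 124.2]
ee_rot: [180.0, 0.0, -0.9]
wrist_force: [-0.3, -0.3, -0.3]
width: 85.8
grasp_force: 0.0
```

Request:
arm_command([
  [[-0.01,0,0.06,0],[-0.02,0,0.06,0],[-0.02,0,0,0],[0,0,0,0],[0,0,0,0]],
])

```text
t: 22.42
ee_pos: [576.9, 199.4, 242.7]
ee_rot: [180.0, 0.1, -0.9]
wrist_force: [0.2, -0.5, 0.1]
width: 85.5
grasp_force: 0.0
```

```bash
python3 - <<'E'
from h import *
np.set_printoptions(precision=1,suppress=True)
o=env.get_obs();print(o["ee_pos"], o["ee_rot"],o["width"])
w,cw=grab("wrist","w10"); im,c=grab("top")
for a,p,k in blobs(w,(3,120,40),(14,255,255),300): print("terra",a,p,rect(cw,k,10))
for a,p,k in blobs(w,(100,80,40),(135,255,255),300): print("blue",a,p,rect(cw,k,10))
E
```

```text
[576.9 199.4 242.7] [180.    0.1  -0.9] 85.46062172018573
terra 546.5 [498.4  48.8] (array([733.2,  32.9]), 39.4, 21.1, 20.8)
blue 2137.0 [348.3 203.7] (array([579.9, 175.9]), 60.3, 44.5, 35.1)
```

The plate flipped: blue side up on the mat at (580,176), but yawed 35°. I pick it up with the tool turned to match.

Request:
arm_command([
  [[0.003,-0.0234,-0.04,0.126],[0,0,-0.05,0.126],[0,0,-0.05,0.126],[0,0,-0.05,0.126],[0,0,-0.03,0.124],[0,0,-0.02,0],[0,0,0,0],[0,0,0,0]],
], hand=0.065)

```text
t: 23.52
ee_pos: [580.5, 176.1, 3.8]
ee_rot: [180.0, -0.0, 35.0]
wrist_force: [-0.1, -0.0, -0.2]
width: 65.2
grasp_force: 0.0
```

Request:
arm_command([
  [[0,0,0,0],[0,0,0,0],[0,0,0,0],[0,0,0,0]],
], hand=0.03, force=28)

```text
t: 24.02
ee_pos: [580.8, 176.2, 4.9]
ee_rot: [179.9, -0.1, 35.1]
wrist_force: [-1.3, -1.0, 6.0]
width: 43.1
grasp_force: 28.8
```

Request:
arm_command([
  [[0,0,0.03,0],[0,0,0.06,0],[0,0,0.06,0],[0.0035,-0.0442,0,-0.084],[0.0035,-0.0442,0,-0.084],[0.0035,-0.0442,0,-0.084],[0.0035,-0.0442,0,-0.084],[0.0035,-0.0442,0,-0.084],[0.0035,-0.0442,0,-0.084],[0.0035,-0.0442,0,-0.084],[0,0,0,0],[0,0,0,0]],
])

```text
t: 25.52
ee_pos: [603.9, -133.0, 153.3]
ee_rot: [-180.0, 0.0, 1.4]
wrist_force: [0.1, 1.1, -0.2]
width: 42.5
grasp_force: 28.8
```

```bash
python3 - <<'E'
from h import *
np.set_printoptions(precision=1,suppress=True)
o=env.get_obs();print(o["ee_pos"], o["ee_rot"],o["width"])
w,cw=grab("wrist","w11")
n=np.array([-np.sin(np.radians(20)),0,np.cos(np.radians(20))]); P=np.array([609,-229,56.7])
for a,p,k in blobs(w,(5,110,30),(22,255,255),800): print("outl",a,p,onplane(cw,p,P,n))
for a,p,k in blobs(w,(100,80,30),(135,255,255),800): print("blue",a,p,onplane(cw,p,P+10*n,n),rect(cw,k,o["ee_pos"][2]+4))
E
```

```text
[ 603.9 -133.   153.3] [-180.     0.     1.4] 42.546228674116314
outl 3401.0 [329.2 226.5] [ 618.2 -134.2   60.1]
blue 11886.5 [327.1 309.6] [ 545.1 -134.4   44.1] (array([ 602.6, -133.4]), 60.6, 44.3, 1.4)
blue 4423.0 [467.9 245.6] [ 608.8 -230.    67.3] (array([ 635.3, -191.9]), 34.0, 28.1, -6.0)
```

Request:
arm_command([
  [[0.0016,-0.0006,-0.02,0],[0,0,-0.03,0],[0,0,-0.026,0],[0,0,-0.003,0],[0,0,-0.003,0],[0,0,-0.003,0],[0,0,0,0]],
])

```text
t: 26.45
ee_pos: [605.5, -132.9, 70.4]
ee_rot: [-180.0, 0.0, 1.4]
wrist_force: [-5.7, 3.4, 7.9]
width: 42.8
grasp_force: 30.7
```

Request:
arm_command([
  [[0,0,-0.002,0],[0,0,-0.002,0],[0,0,0,0]],
])

```text
t: 26.82
ee_pos: [605.5, -132.9, 66.7]
ee_rot: [-180.0, -0.0, 1.4]
wrist_force: [-7.3, 4.3, 8.6]
width: 43.0
grasp_force: 33.4
```

Request:
arm_command([
  [[0,0,-0.002,0],[0,0,-0.001,0],[0,0,0,0]],
])

```text
t: 27.2
ee_pos: [605.6, -132.9, 64.0]
ee_rot: [-180.0, -0.0, 1.4]
wrist_force: [-7.1, 4.4, 9.4]
width: 42.5
grasp_force: 35.3
```

Request:
arm_command([
  [[0,0,-0.001,0],[0,0,0,0],[0,0,0,0],[0,0,0,0],[0,0,0,0]],
], hand=0.0854)

```text
t: 27.82
ee_pos: [605.9, -133.9, 60.4]
ee_rot: [-180.0, 0.0, 1.4]
wrist_force: [-0.5, -0.3, -0.2]
width: 85.3
grasp_force: 0.0
```

Request:
arm_command([
  [[0,0,0.02,0],[0,0,0.06,0],[-0.03,0,0.06,0],[-0.03,0,0.05,0],[0,0,0,0],[0,0,0,0]],
])

```text
t: 28.58
ee_pos: [547.9, -133.9, 246.2]
ee_rot: [-180.0, -0.0, 1.3]
wrist_force: [-0.8, -0.5, -0.4]
width: 85.4
grasp_force: 0.0
```

```bash
python3 - <<'E'
from h import *
np.set_printoptions(precision=1,suppress=True)
o=env.get_obs();print(o["ee_pos"], o["ee_rot"],o["width"])
w,cw=grab("wrist","w12"); im,c=grab("top"); s,cs=grab("side")
n=np.array([-np.sin(np.radians(20)),0,np.cos(np.radians(20))]); P=np.array([609,-229,56.7])
for a,p,k in blobs(w,(100,80,30),(135,255,255),800): print("blue",a,p,onplane(cw,p,P+10*n,n), rect(cw,k,65))
for a,p,k in blobs(im,(3,120,90),(14,255,255),60): print("top terra",a,p)
for a,p,k in blobs(s,(3,120,90),(14,255,255),150): print("side terra",a,p)
print("ball",[p for a,p,k in blobs(s,(0,150,60),(3,255,255),10)])
cv2.imwrite("pics/w12c.png",np.vstack([w[60:330],cv2.resize(s[140:240,290:450],(640,400))[60:360]]))
E
```

```text
[ 547.9 -133.9  246.2] [-180.    -0.     1.3] 85.4057654621335
blue 3580.0 [28.7 66.4] [669.1 101.8  89.2] (array([669.6, 118.1]), 54.2, 53.3, -14.1)
blue 3056.5 [327.7 155.8] [ 605.7 -133.1   66.1] (array([ 604.3, -133. ]), 55.4, 45.6, 1.4)
blue 3000.0 [435.1 155.9] [ 608.  -229.6   67. ] (array([ 606.7, -230.6]), 59.4, 44.9, -3.7)
side terra 360.0 [381.5 170.5]
side terra 328.5 [584.4 139.2]
ball [array([260.5, 208.8]), array([381.7, 239.3])]
```

View pics/w12c.png

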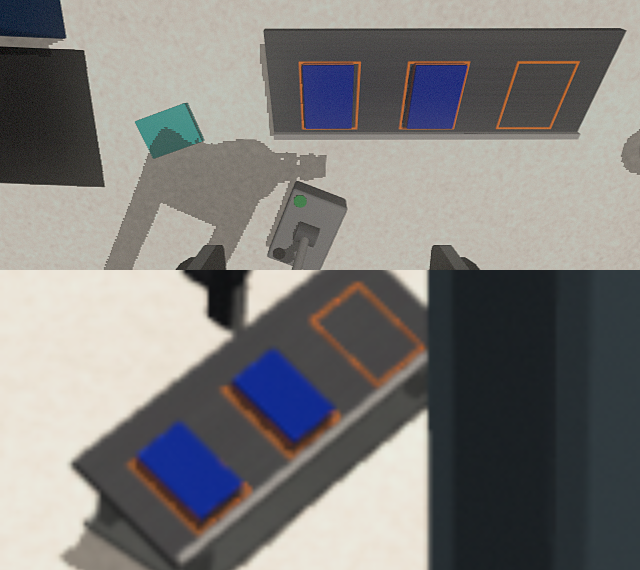

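Both plates lie flat inside their outlines, at crop (329,95) and (437,95). Last step: flick the switch back on from the off side.

Request:
arm_command([
  [[-0.03,0.009,0,-0.077],[-0.03,0.009,0,-0.077],[-0.03,0.009,0,-0.077],[-0.03,0.009,0,-0.077],[-0.03,0.009,0,-0.077],[0,0,0,0],[0,0,-0.04,0],[0,0,-0.05,0],[0,0,-0.04,0],[0,0,-0.036,0],[0,0,0,0],[0,0,0,0]],
], hand=0)

```text
t: 30.22
ee_pos: [399.0, -89.3, 80.9]
ee_rot: [180.0, -0.0, -20.7]
wrist_force: [0.7, 0.2, 0.7]
width: 0.1
grasp_force: 0.0
```

Request:
arm_command([
  [[0.0085,-0.0032,0,0],[0.0085,-0.0032,0,0],[0.0085,-0.0032,0,0],[0.0085,-0.0032,0,0],[0.0085,-0.0032,0,0],[0.0085,-0.0032,0,0],[0,0,0,0]],
])

```text
t: 31.1
ee_pos: [450.0, -108.6, 80.4]
ee_rot: [180.0, -0.1, -20.7]
wrist_force: [-0.6, 0.7, -0.3]
width: 0.0
grasp_force: 0.0
```

Request:
arm_command([
  [[-0.01,0.004,0.01,0],[-0.01,0.004,0.05,0],[0,0,0.06,0],[0,0,0.05,0],[0,0,0,0],[0,0,0,0]],
])

```text
t: 31.85
ee_pos: [427.9, -99.5, 250.1]
ee_rot: [-180.0, 0.0, -20.7]
wrist_force: [-0.6, 0.3, -0.6]
width: 0.2
grasp_force: 0.0
```

```bash
python3 - <<'E'
from h import *
np.set_printoptions(precision=1,suppress=True)
im,c=grab("top","top9"); s,cs=grab("side","side9")
print("ball",[p for a,p,k in blobs(s,(0,150,60),(3,255,255),10)],[p for a,p,k in blobs(im,(0,150,60),(3,255,255),10)])
print("terra",[(a,p) for a,p,k in blobs(im,(3,120,60),(14,255,255),60)],[(a,p) for a,p,k in blobs(s,(3,120,60),(14,255,255),100)])
E
```

```text
ball [array([260.5, 208.8]), array([500.2,  58.5]), array([371.5, 225.1])] [array([325.9, 160. ]), array([628.1, 202.8]), array([624.1, 188. ])]
terra [] []
```

View pics/side9.png

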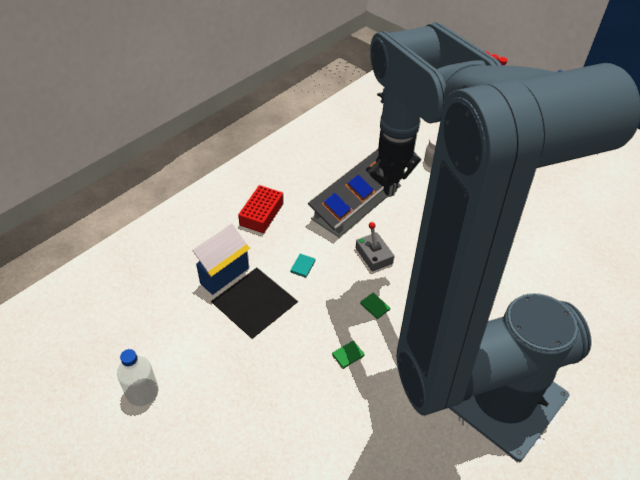

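The final side view shows both plates blue side up on the stand at (337,207) and (360,187). The ball is at (371,225), the on position, and the rack, bottle and other things are where they were.

```bash
python3 -c "
from rig import env
print(env.finish_job())"
```

```text
the job is handed in; nothing more can be done
None
```

I switched the stand off, flipped both plates present (no third was there) over the ramp lip and set them blue side up in outlines 1 and 2, switched it back on, and handed the job in.

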